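# Load the vial carousel and index the vial to the reading head

### The job

First turn the black knob of the vial carousel anticlockwise (seen from above) back against its end stop. Then stand the single loose vial from the bench upright and fully home in the carousel's one empty sleeve, let go of it, and turn the knob clockwise three clicks from the end stop, no further, so that this vial rests under the reading head. Finish while still gripping the knob at the third click, so that the carousel cannot shift during the reading; leave the other things on the bench where they are.

Things in the scene. Friction and masses are not known exactly. Their poses are not given: they have to be found in the camera images.
- index_base: fixed round grey foot of the vial carousel, 180 mm across, 14 mm high; origin on the bench at the turning axis, z up; place and yaw vary. At +78 deg from its x axis (anticlockwise from above) a post, 100 to 116 mm from the axis, 30 mm wide, carries the black reading head: an arm reaching in to 56 mm from the axis, 84 to 95 mm above the bench.
- carousel (a joint): turn of the carousel, rad, growing clockwise from above. Rest positions each 0.419 (24 deg): 0 at the end stop (hard stop -0.05), 0.419, 0.838, 1.257 (third click), 1.676 ... A spring roller pushes to the nearest one with up to about 0.2 N m and turns over half way, felt as a click; let go, it settles there and stays. Starts one or two clicks from the stop.
- knob_grip (a point): on the turning axis, 118 mm above the bench: the height to grip the round black knurled knob from above, in any direction. Knob 35 mm across, 100 to 128 mm above the bench (39 mm skirt at 103 to 106 mm), fixed to the carousel on a column 24 mm across.
- empty_pocket (a point): centre of the empty sleeve's inner floor, 43 mm above the bench, 68 mm from the axis; turns with the carousel (joint 0: at +150 deg from index_base's x axis; third click: +78 deg). 15 black sleeves 28 mm apart, 14.4 mm wide inside, flared mouth, rim at 59.5 mm; the other 14 hold fixed vials up to 76 mm high: hold the vial across the radius, one finger towards the knob.
- reading_lens (a point): centre of the lens under the reading head, 81 mm above the bench, 68 mm from the axis; fixed to index_base.
- vial: the loose small screw vial, standing upright on the bench to the right: clear glass 11.6 mm across, 33 mm high over its cap (the top 9 mm); origin at the centre of its underside, z up. About 12 g.
- index_knob: the black knurled knob (see knob_grip); turns with the carousel; origin on the axis at its underside, 100 mm above the bench.
- timer: loose bystander: flat white timer 62 x 62 x 19 mm on the bench; origin under its centre.
- spare_cap: loose bystander: white screw cap 53 mm across, 30 mm high; origin under its centre.
- beaker: loose bystander: empty clear beaker 55 mm across, 70 mm high; origin under its centre.
- vial_tray: fixed bystander: black vial tray 78 x 108 x 28 mm holding eight vials, each standing about 10 mm above it; origin under its centre.

How it is judged:
On the way, in this order (a step that is already met when the one before it is completed fails the run):
1. the carousel is turned back to its end stop (joint below 0.1) (value of joint carousel below 0.1 rad), for 0.1 s.
2. with the carousel still there (joint below 0.2), the vial stands released and fully home in the empty sleeve (value of joint carousel below 0.2 rad and horizontal distance between vial and empty_pocket below 0.004 m and z of vial in the frame of empty_pocket below 0.003 m and angle between vial's own z axis and vertical below 0.25 rad and contact force between the fingers and vial below 0.1 N), for 0.2 s.
At the end, for the whole second after the job is handed in: Carousel at the third click (joint 1.257 within 0.11 rad), fingers gripping the knob with at least 4 N; vial untouched, upright (0.25 rad) and fully home in its sleeve (3 mm in height, 4 mm sideways), under the reading lens (10 mm sideways) (value of joint carousel between 1.147 and 1.367 rad and contact force between the fingers and index_knob above 4 N and horizontal distance between vial and empty_pocket below 0.004 m and z of vial in the frame of empty_pocket below 0.003 m and horizontal distance between vial and reading_lens below 0.01 m and angle between vial's own z axis and vertical below 0.25 rad and contact force between the fingers and vial below 0.1 N); the arm keeps its last pose, push and grip.
It fails at once if the carousel is turned past the third click (joint above 1.47, half way to the fourth) (value of joint carousel above 1.47 rad).
It fails at once if the timer, the spare cap or the beaker is moved by more than 25 mm (distance of any of timer, spare_cap, beaker from where it was at the start of the episode above 0.025 m).
It also fails if it takes over 72 s, if anything falls off the work surface, if the arm or the gripper's body presses on something with over 40 N, if the wrist force passes 120 N, or if a joint passes its speed limit or range.

### The arm

A 6-joint arm with a two-finger parallel gripper is mounted at the origin on a cart in front of the work surface, level with it; the furniture and walls round the work are solid. World frame = base frame: x ahead of the robot, y to its left, z up, the work surface at z = 0. Lengths are in m, angles in rad, forces in N, time in s.
With the tool pointing down it reaches from about 0.2 to 0.875 m from the base axis. Payload 3.4 kg.
Tool frame: the origin (TCP) lies midway between the tips of the shut fingers; the grasp point (between the pads) lies manip.hold_point_z behind it (manip.hold_point_z is the distance from the TCP to the grasp point, in m); z points along the fingers, y is the line along which they close (so a half turn about z gives the same grasp; the last joint's range is limited). The gripper opens to 94 mm and grips with 3 to 60 N. Pads are 16 mm wide; open, the fingers measure 119 mm over their backs; the gripper's body (75 mm by 177 mm) begins 78 mm behind the grasp point.
Start: joints at [1.117, 0.276, 1.505, -0, 1.361, -0.121], TCP at [0.188, 0.543, 0.205] pointing down, gripper open.
Joint ranges: [-2.89, 2.89], [-0.75, 2.08], [0.22, 2.7], [-1.18, 4.32], [0.11, 2.71], [-2.7, 2.7]. Speed limits (rad/s): [2.57, 2.57, 3.14, 3.14, 3.14, 3.14].

### API

Orientations are given as a rotation vector (axis times angle).
In Python, from cell import manip gives the robot as it stands.
- The arm moves only by the tool carry_out, never from a script. Its argument "plan" is a list of rows, each a list of 4 numbers: the shift along the world's x, y, z scaled (see below), then the turn about the world's z scaled (see below). A call has 1 to 5 rows; each row is the pose to reach, as a shift and turn from the pose commanded when the call began, turning the shorter way round; what a row does not reach only later rows make up. The controller multiplies each number of a shift by 30 cm and each number of a turn by pi rad. A row lasts 1/8 s, in which the tool goes at most 62.5 mm and 10.7 degrees, less where a joint would pass 70% of its speed; a pose out of reach is approached as far as the arm can. A call with a number of a shift or a turn outside -1 to 1 is refused whole. A call with a gripper value outside its range is refused whole. "claw" is the gripper's target within -1 to 1 (fully open at 1, half-way at 0, shut at -1), set as the call begins (left out, the last holds). The fingers move at their own pace and stop on an object; "grip_force" is the grip in N (left out, the last holds). Time passes only in rows, so rows that repeat a pose let the fingers close. It gives the time, the measured TCP pose, the force, the opening and the grip force at its end, in the units of the state.
- manip.observe(): the state, without advancing time (a new reading comes with each control period).
- manip.get_image(name): name is "scene" or "top"; returns a dict with "img" (420x560x3 uint8, red, green, blue), "depth" (420x560 float32, m along the optical axis (not along the pixel's ray), 0 where there is no reading), "intrinsics" (3x3 intrinsics, pixels), "R" (3x3) and "t" (3): a world point X has camera coordinates R X + t. Camera axes: x right, y down, z forward; pixel columns grow to the right and rows downward; lengths in m; the calibration is good to about 2 mm. A picture is of the moment at which its call begins.
- manip.finish_job(): hands the job in; it is judged then, once.
The state is a dict: "t": time; "joints": joint angles; "qd": joint speeds; "joint_efforts": joint torques, N m; "eef_pos": TCP position; "eef_rot": TCP orientation; "force": force on the tool from outside, world axes, zero at the start; "moment": the same for the moment, N m; "width": finger opening in m; "gripper_force": force on a finger pad.
Only numpy, scipy, OpenCV 4.12 (cv2) and the standard library are available. Lean on these libraries where they do the work, as an engineer would, in place of code of your own. Each camera call takes 0.05 s, during which the arm holds its last target. There are 200 camera calls.

## Working session

There is one attempt and no reset: what is moved stays moved. The work goes in short steps, Python scripts to look and compute and a tool call to move; the robot and the scene stay as the last step left them, time stands still between calls to the robot, and variables do not carry over. Pictures are saved under pics/ and viewed, at most 10 in all, crops included, and the job is handed in when it is done.

Besides the shell and the picture viewer there is one more tool, called after "Request:" as name(argument=value, ...), one argument or row to a line, values as JSON. carry_out: Moves the arm, as the interface text tells. Shifts and turns lie within -1 to 1; 1 stands for 30 cm of shift or pi rad of turn. Its arguments: {"type":"object","properties":{"plan":{"type":"array"},"claw":{"type":"number"},"grip_force":{"type":"number"}},"required":["plan"]}

```bash
mkdir -p pics; ls
python3 - <<'E'
from cell import manip
import cv2,numpy as np,pickle
d={}
for n in("scene","top"):
    f=manip.get_image(n);d[n]=f
    cv2.imwrite(f"pics/{n}0.png",f["img"][:,:,::-1])
    print(n,f["intrinsics"].tolist(),f["R"].round(4).tolist(),f["t"].round(4).tolist())
pickle.dump(d,open("im0.pkl","wb"))
print(manip.observe(),manip.hold_point_z)
E
```

```text
pics
scene [[496.4299695519368, 0.0, 283.2755778981285], [0.0, 496.4299695519368, 213.29411234344983], [0.0, 0.0, 1.0]] [[0.5547, -0.8321, 0.0012], [-0.4409, -0.2952, -0.8476], [0.7056, 0.4696, -0.5306]] [-0.3253, 0.2822, 0.9111]
top [[468.26293976495674, 0.0, 278.60318253285885], [0.0, 468.26293976495674, 213.73026230566842], [0.0, 0.0, 1.0]] [[0.0223, -0.9993, 0.0316], [-0.9856, -0.0272, -0.1671], [0.1679, -0.0274, -0.9854]] [-0.0695, 0.512, 1.4034]
{'t': 0.1, 'joints': array([ 1.11703032e+00,  2.76485791e-01,  1.50593397e+00,  1.67905763e-05,
        1.36069761e+00, -1.21027887e-01]), 'qd': array([-4.04118917e-05, -1.59062016e-03, -2.28305327e-03, -3.86182548e-04,
        1.49142497e-03, -7.45220485e-05]), 'joint_efforts': array([ 1.15227758e-03, -4.05454409e+01, -2.37780583e+01,  7.01292674e-02,
        2.99510371e-02, -2.40085183e-05]), 'eef_pos': array([0.18761786, 0.54302707, 0.20474637]), 'eef_rot': array([-5.20187171e-01, -3.09777181e+00,  2.28915259e-03]), 'force': array([ 0.33994797, -0.72630005, -0.30184637]), 'moment': array([-0.00046981, -0.00732873,  0.02910784]), 'gripper_force': 0.0, 'width': 0.09419199740060118} 0.0188
```

View pics/top0.png

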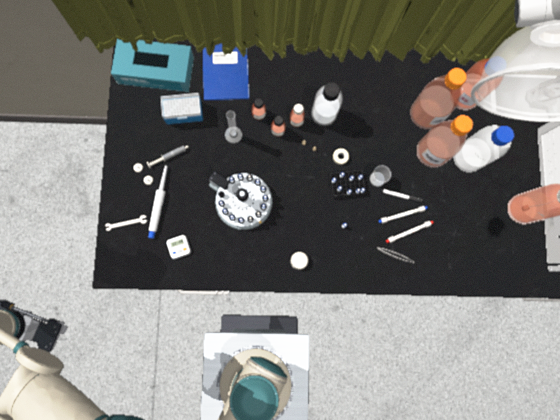

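View pics/scene0.png

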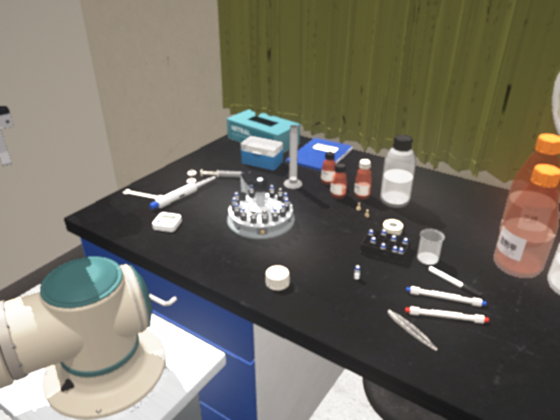

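The top view shows the carousel at about (243,200), its head at (220,183), and the loose vial at (345,226). In the scene view the carousel is at (261,213) and the vial at (357,272). I'll enlarge both next.

Run:
```python
import cv2,numpy as np,pickle
d=pickle.load(open("im0.pkl","rb"))
def crop(n,x,y,w,h,s):return cv2.resize(d[n]["img"][y:y+h,x:x+w,::-1],(w*s,h*s),interpolation=cv2.INTER_CUBIC)
a=crop("top",203,160,80,75,5);b=crop("scene",221,165,80,75,5)
c=crop("top",325,206,40,40,5);e=crop("scene",337,252,40,40,5)
m=np.vstack([np.hstack([a,b]),np.hstack([c,e,np.zeros((200,400,3),np.uint8)])])
cv2.imwrite("pics/c0.png",m)
```

```text
(no output)
```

View pics/c0.png

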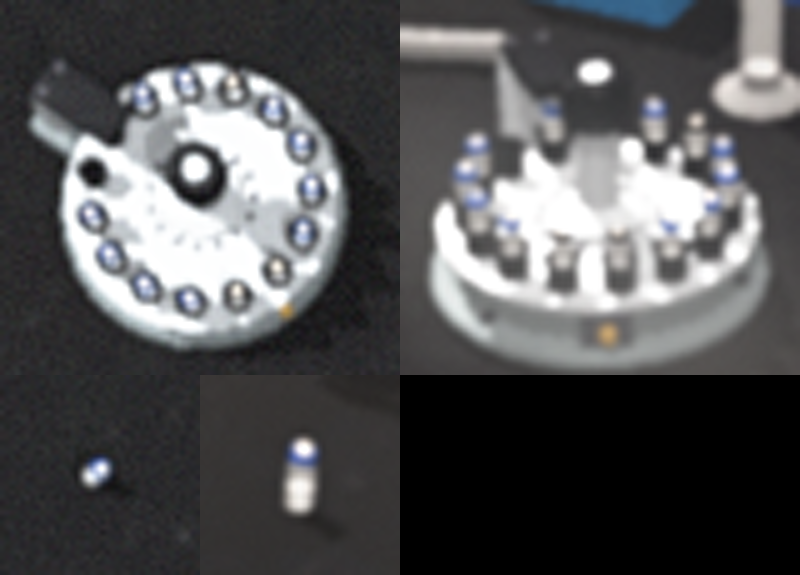

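The top crop shows the white knob top at about px (242,194), the head at (217,179), and the empty sleeve at (221.5,194.3), next to the head. The vial stands upright. Now measuring from both views.

```bash
cat > h.py <<'E'
import cv2,numpy as np
def ray(f,u,v):
    K,R,t=f["intrinsics"],f["R"],f["t"]
    c=-R.T@t; d=R.T@np.linalg.solve(K,[u,v,1.]); return c,d
def plane(f,u,v,z):
    c,d=ray(f,u,v); return c+d*(z-c[2])/d[2]
def tri(rs):
    A=0;b=0
    for c,d in rs:
        d=d/np.linalg.norm(d);P=np.eye(3)-np.outer(d,d);A=A+P;b=b+P@c
    x=np.linalg.solve(A,b)
    return x,[np.linalg.norm((np.eye(3)-np.outer(d,d)/(d@d))@(x-c))*1e3 for c,d in rs]
def blob(f,u,v,r,th,lo=True):
    g=cv2.cvtColor(f["img"],cv2.COLOR_RGB2GRAY).astype(float)
    x0,y0=int(u)-r,int(v)-r
    p=g[y0:y0+2*r+1,x0:x0+2*r+1]; w=np.clip(p-th,0,None) if lo else np.clip(th-p,0,None)
    n,l=cv2.connectedComponents((w>0).astype(np.uint8))
    yy,xx=np.mgrid[y0:y0+2*r+1,x0:x0+2*r+1]
    k=l[(l>0)*1==1]; d=np.where(l>0,(xx-u)**2+(yy-v)**2,1e9); w=w*(l==l.flat[d.argmin()])
    return (w*xx).sum()/w.sum(),(w*yy).sum()/w.sum(),int((w>0).sum())
E
python3 - <<'E'
from h import *
import pickle
np.set_printoptions(precision=4,suppress=True)
d=pickle.load(open("im0.pkl","rb"));T,S=d["top"],d["scene"]
kt=blob(T,242,194,5,120);ks=blob(S,259.8,179,4,120);print("knob",kt,ks)
K,e=tri([ray(T,*kt[:2]),ray(S,*ks[:2])]);print(K,e,plane(T,*kt[:2],.128),plane(S,*ks[:2],.128))
# vial caps in top, from crop px
c=np.array([(145,100),(188,85),(234,88),(274,110),(302,145),(312,188),(303,232),(277,270),(237,295),(190,300),(147,288),(112,257),(93,216)])
q=np.array([plane(T,(x+.5)/5-.5+203,(y+.5)/5-.5+160,.075)[:2] for x,y in c])
A=np.c_[2*q,np.ones(len(q))];s=np.linalg.lstsq(A,(q**2).sum(1),rcond=None)[0];print("circle",s[:2],np.sqrt(s[2]+s[0]**2+s[1]**2))
ax=K[:2]
es=blob(T,221.5,194.3,3,70,False);print("sleeve",es)
E_=plane(T,*es[:2],.0595)[:2]
for nm,a in(("K",ax),("C",s[:2])):
    r=E_-a;print("sleeve",nm,E_,np.hypot(*r),np.degrees(np.arctan2(r[1],r[0])))
    an=np.degrees(np.arctan2(*(q-a).T[::-1]));print(an,np.hypot(*(q-a).T))
hx=plane(T,(75+.5)/5-.5+203,(100)/5-.5+160,.095)[:2]-ax;print("head",np.hypot(*hx),np.degrees(np.arctan2(hx[1],hx[0])))
# vial
vt=blob(T,344.5,225.5,6,90)
g=cv2.cvtColor(S["img"],cv2.COLOR_RGB2GRAY);print(g[262:281,350:366]);print(cv2.cvtColor(T["img"],cv2.COLOR_RGB2GRAY)[220:232,338:352])
print("vial",vt)
vs=((302+.5)/5-.5+337,(446+.5-375)/5-.5+252); vtt=((99+.5)/5-.5+325,(466.5-375)/5-.5+206)
print(vs,vtt,tri([ray(T,*vtt),ray(S,*vs)]),plane(T,*vtt,.033),plane(S,*vs,.033))
vb=((299+.5)/5-.5+337,(512-375)/5-.5+252);print("base",plane(S,*vb,0))
E
```

```text
knob (np.float64(241.57324391104837), np.float64(193.145781856689), 29) (np.float64(259.489507959479), np.float64(178.91823444283648), 31)
[0.5581 0.0549 0.1267] [np.float64(0.6997378379457777), np.float64(0.6997378379456703)] [0.5574 0.0553 0.128 ] [0.5567 0.0529 0.128 ]
circle [0.5541 0.0537] 0.06709499632961283
sleeve (np.float64(221.14358974358976), np.float64(194.16923076923078), 17)
sleeve K [0.567  0.1214] 0.06715250454168611 82.41105249179698
[  34.122     8.5503  -17.1024  -42.2712  -66.5347  -89.9487 -113.271
 -136.53   -159.6978  177.2884  155.3669  131.8363  108.2591] [0.0627 0.0628 0.0639 0.0649 0.0669 0.0682 0.0691 0.0704 0.0715 0.0709
 0.0707 0.0688 0.0671]
sleeve C [0.567  0.1214] 0.06891125815299243 79.25270080599199
[  33.0122    9.007   -15.1826  -39.2665  -63.0501  -86.5486 -110.5074
 -134.8869 -159.4305  176.1551  153.0816  128.6517  104.7221] [0.0667 0.0669 0.0674 0.0672 0.0676 0.0672 0.0665 0.0667 0.0673 0.067
 0.0676 0.0671 0.0671]
head 0.088568151112327 58.62419996758757
[[ 53  52  54  53  53  52  52  50  50  52  53  54  53  53  55  55]
 [ 54  53  53  53  52 
[... 1482 characters left out ...]
 46  34  39 109 197 203 207 220 140  55  36  41  38  41]
 [ 43  41  38 120 222 237 183 139  84  30  29  42  43  41]
 [ 39  44  39  83 159 180 133  72  36  22  27  32  39  34]
 [ 42  43  40  47  74  89  63  32  23  21  21  28  32  35]
 [ 37  39  43  37  38  40  35  34  33  32  30  27  24  29]
 [ 37  38  35  39  37  37  40  38  43  37  34  30  36  37]
 [ 38  41  41  41  41  40  44  41  44  45  39  39  42  37]]
vial (np.float64(343.70028169014086), np.float64(225.07267605633803), 22)
(397.0, 265.8) (344.4, 223.8) (array([ 0.5109, -0.3034,  0.0287]), [np.float64(43.849738516034556), np.float64(43.84973851603457)]) [ 0.4893 -0.2629  0.033 ] [ 0.5369 -0.3394  0.033 ]
base [ 0.533  -0.3439  0.    ]
```

Run:
```python
from h import *
import pickle
from scipy.spatial.transform import Rotation as Ro
np.set_printoptions(precision=4,suppress=True)
d=pickle.load(open("im0.pkl","rb"));T,S=d["top"],d["scene"]
for n,ut,us in(("top",(345.,223.8),(357.2,266.2)),("mid",(343.5,225.0),None)):
    if us is None: us=blob(S,356.5,272,14,75)[:2]; ut=blob(T,343.7,225,6,75)[:2]; print(ut,us)
    print(n,*tri([ray(T,*ut),ray(S,*us)]))
    for z in(.0165,.033):print(z,plane(T,*ut,z),plane(S,*us,z))
a=np.array([33.012,9.007,-15.18,-39.27,-63.05,-86.55,-110.5,-134.89,-159.43,176.155,153.08,128.65,104.72])
m=np.degrees(np.angle(np.exp(1j*np.radians(a*15)).sum()))/15;print("phase",m, m+24*np.arange(-2,6))
# head: dark region top view, edges at z .095; post
C=np.array([.5548,.0540])
for p in((40,90),(58,62),(75,100),(105,140),(112,118),(48,110),(35,97)):
    h=plane(T,p[0]/5-.4+203,p[1]/5-.4+160,.095)[:2]-C;print(p,np.hypot(*h).round(4),np.degrees(np.arctan2(h[1],h[0])).round(1))
# scene circle of foot / sleeve check
print(Ro.from_rotvec([-.520187,-3.09777,.0023]).as_matrix())
```

```text
top [ 0.4895 -0.2649  0.0303] [np.float64(0.44197070598166266), np.float64(0.44197070598155536)]
0.0165 [ 0.4919 -0.2676  0.0165] [ 0.5057 -0.2575  0.0165]
0.033 [ 0.4894 -0.2648  0.033 ] [ 0.486  -0.2659  0.033 ]
(np.float64(343.68315445636955), np.float64(225.08492767148857)) (np.float64(356.6870310825295), np.float64(272.31404072883174))
mid [ 0.4885 -0.2645  0.0131] [np.float64(0.5677848867703839), np.float64(0.5677848867704711)]
0.0165 [ 0.4877 -0.2634  0.0165] [ 0.485  -0.2666  0.0165]
0.033 [ 0.4852 -0.2606  0.033 ] [ 0.4658 -0.2747  0.033 ]
phase 8.904237773728687 [-39.0958 -15.0958   8.9042  32.9042  56.9042  80.9042 104.9042 128.9042]
(40, 90) 0.1119 60.8
(58, 62) 0.1137 50.5
(75, 100) 0.0909 57.3
(105, 140) 0.0627 66.5
(112, 118) 0.0663 54.3
(48, 110) 0.1016 65.3
(35, 97) 0.1123 63.4
[[-0.9452  0.3266 -0.0007]
 [ 0.3266  0.9451 -0.0014]
 [ 0.0002 -0.0015 -1.    ]]
```

Request:
carry_out(
  plan=[
    [0.6, -0.8, 0, -0.17],
    [0.6, -0.8, 0, -0.17],
    [0.6, -0.8, 0, -0.17],
    [0.6, -0.8, 0, -0.17],
    [0.6, -0.8, 0, -0.17],
  ],
  claw=0.3,
)

```text
t: 0.72
eef_pos: [0.3687, 0.3014, 0.2053]
eef_rot: [1.321, 2.85, -0.001]
force: [0.4, -0.4, 0.6]
width: 0.0613
gripper_force: 0.0
```

Request:
carry_out(
  plan=[
    [0.627, -0.83, 0, 0],
    [0.627, -0.83, 0, 0],
    [0.627, -0.83, 0, 0],
    [0.627, -0.83, 0, 0],
    [0.627, -0.83, 0, 0],
  ],
)

```text
t: 1.35
eef_pos: [0.5567, 0.0527, 0.2052]
eef_rot: [-1.32, -2.85, -0.0]
force: [0.1, 0.8, 0.4]
width: 0.0612
gripper_force: 0.0
```

Request:
carry_out(
  plan=[
    [0, 0, -0.17, 0],
    [0, 0, -0.32, 0],
    [0, 0, -0.32, 0],
  ],
)

```text
t: 1.72
eef_pos: [0.5527, 0.0543, 0.106]
eef_rot: [-1.317, -2.843, 0.005]
force: [0.5, -0.4, -0.7]
width: 0.0611
gripper_force: 0.0
```

Request:
carry_out(
  plan=[
    [0, 0, 0, 0],
    [0, 0, 0, 0],
    [0, 0, 0, 0],
    [0, 0, 0, 0],
    [0, 0, 0, 0],
  ],
  claw=-1,
  grip_force=15,
)

```text
t: 2.35
eef_pos: [0.5572, 0.0548, 0.1112]
eef_rot: [1.318, 2.848, 0.003]
force: [-0.5, -0.2, 5.8]
width: 0.0346
gripper_force: 15.0
```

Request:
carry_out(
  plan=[
    [0.003, 0.003, 0.005, 0],
    [0.003, 0.003, 0.005, 0.05],
    [0.003, 0.003, 0.005, 0.1],
    [0.003, 0.003, 0.005, 0.15],
    [0.003, 0.003, 0.005, 0.2],
  ],
  grip_force=40,
)

```text
t: 2.98
eef_pos: [0.5567, 0.0542, 0.1112]
eef_rot: [-0.366, -3.12, 0.003]
force: [-0.8, -3.9, 1.9]
width: 0.0337
gripper_force: 40.0
```

Request:
carry_out(
  plan=[
    [0, 0, 0, 0.03],
    [0, 0, 0, 0.06],
    [0, 0, 0, 0.08],
    [0, 0, 0, 0.08],
    [0, 0, 0, 0.08],
  ],
)

```text
t: 3.6
eef_pos: [0.5567, 0.0538, 0.1112]
eef_rot: [0.018, -3.141, 0.004]
force: [-1.1, -5.7, 2.2]
width: 0.0335
gripper_force: 40.0
```

Run:
```python
from cell import manip
import cv2,numpy as np,pickle
o=manip.observe();print(o["eef_pos"],o["eef_rot"],o["moment"],o["force"],o["joints"])
d={n:manip.get_image(n) for n in("top","scene")}
pickle.dump(d,open("im1.pkl","wb"))
a=cv2.resize(d["top"]["img"][160:235,203:283,::-1],None,fx=5,fy=5,interpolation=cv2.INTER_CUBIC)
b=cv2.resize(d["scene"]["img"][165:240,221:301,::-1],None,fx=5,fy=5,interpolation=cv2.INTER_CUBIC)
cv2.imwrite("pics/c1.png",np.hstack([a,b]))
```

```text
[0.55665144 0.05382597 0.11122344] [ 0.01821893 -3.14104919  0.00410989] [-0.70872064  0.20558401 -0.15579881] [-1.10240804 -5.67732207  2.1971549 ] [-0.02616918  0.32162866  1.6853527  -0.00290235  1.13501695 -1.60734025]
```

View pics/c1.png

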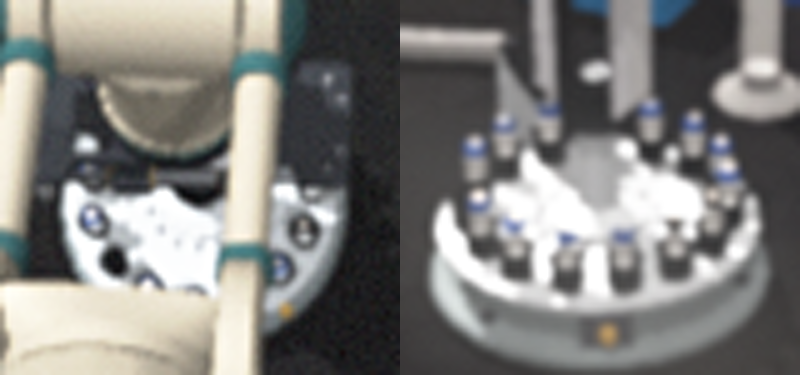

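The empty sleeve has moved to crop (116,262), which fits the end stop. Next I'll release, lift and move on to the vial.

Request:
carry_out(
  plan=[
    [0, 0, 0, 0],
    [0, 0, 0, 0],
    [0, 0, 0, 0],
    [0, 0, 0.18, 0],
    [0, 0, 0.35, 0],
  ],
  claw=0.3,
)

```text
t: 4.32
eef_pos: [0.5565, 0.0557, 0.2167]
eef_rot: [0.02, -3.14, -0.001]
force: [0.8, -0.1, 0.9]
width: 0.0612
gripper_force: 0.0
```

Request:
carry_out(
  plan=[
    [-0.1, -0.2, 0, -0.06],
    [-0.2, -0.4, 0, -0.12],
    [-0.225, -0.6, 0, -0.18],
    [-0.225, -0.8, 0, -0.24],
    [-0.225, -1, 0, -0.3],
  ],
)

```text
t: 4.95
eef_pos: [0.4892, -0.2446, 0.2163]
eef_rot: [1.41, 2.806, 0.001]
force: [0.7, 0.5, -0.0]
width: 0.0609
gripper_force: 0.0
```

Request:
carry_out(
  plan=[
    [0, -0.066, 0, -0.06],
    [0, -0.066, -0.1, -0.12],
    [0, -0.066, -0.2, -0.18],
    [0, -0.066, -0.2, -0.2],
    [0, -0.066, -0.2, -0.2],
  ],
  claw=-0.2,
)

```text
t: 5.58
eef_pos: [0.4894, -0.2626, 0.1556]
eef_rot: [-2.2, -2.241, -0.0]
force: [0.1, -0.6, 0.2]
width: 0.038
gripper_force: 0.0
```

Run:
```python
from cell import manip
import cv2,numpy as np,pickle
o=manip.observe();print(o["eef_pos"],o["eef_rot"],o["force"],o["width"])
d={n:manip.get_image(n) for n in("top","scene")}
pickle.dump(d,open("im2.pkl","wb"))
def z(n,x,y):return cv2.resize(d[n]["img"][y:y+75,x:x+80,::-1],None,fx=5,fy=5,interpolation=cv2.INTER_CUBIC)[:290]
cv2.imwrite("pics/c2.png",np.vstack([np.hstack([z("top",203,165),z("scene",221,172)]),np.hstack([z("top",305,190),z("scene",317,225)])]))
```

```text
[ 0.48939957 -0.26256164  0.15556327] [-2.20022968e+00 -2.24137988e+00 -3.78090699e-04] [ 0.12349981 -0.55819201  0.19476886] 0.03795365216898067
```

View pics/c2.png

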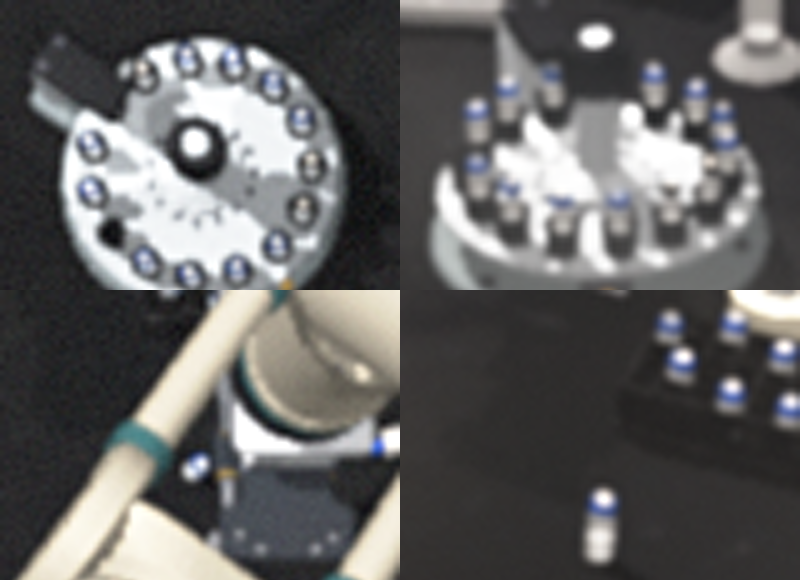

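The carousel stays at the stop, with the empty sleeve at crop (113,232). The vial still stands where it was, at top px (344,225). Going down to grip it.

Request:
carry_out(
  plan=[
    [0, 0, -0.2, 0],
    [0, 0, -0.4, 0],
    [0, 0, -0.45, 0],
    [0, 0, -0.45, 0],
    [0, 0, -0.45, 0],
  ],
)

```text
t: 6.3
eef_pos: [0.4912, -0.2641, 0.0232]
eef_rot: [2.198, 2.238, 0.001]
force: [-0.4, -0.2, 1.2]
width: 0.0375
gripper_force: 0.0
```

Request:
carry_out(
  plan=[
    [0, 0, 0, 0],
    [0, 0, 0, 0],
    [0, 0, 0, 0],
    [0, 0, 0, 0],
  ],
  claw=-1,
  grip_force=8,
)

```text
t: 6.8
eef_pos: [0.4896, -0.2631, 0.0214]
eef_rot: [2.201, 2.24, 0.0]
force: [0.5, -0.1, 1.7]
width: 0.0108
gripper_force: 8.0
```

Run:
```python
from h import *
from cell import manip
import pickle
np.set_printoptions(precision=4,suppress=True)
d=pickle.load(open("im2.pkl","rb"));T,S=d["top"],d["scene"]
es=blob(T,225.2,211,3,70,False);E_=plane(T,*es[:2],.0595)[:2];print(es,E_)
c=np.array([(145,75),(188,60),(234,63),(274,85),(302,120),(312,165),(303,208),(277,247),(237,270),(190,274),(147,262),(92,192),(92,147)])
q=np.array([plane(T,(x+.5)/5-.5+203,(y+.5)/5-.5+165,.075)[:2] for x,y in c])
A=np.c_[2*q,np.ones(len(q))];s=np.linalg.lstsq(A,(q**2).sum(1),rcond=None)[0];print("circle",s[:2],np.sqrt(s[2]+s[0]**2+s[1]**2))
for C in(s[:2],np.array([.5566,.0545])):
    r=E_-C;print(np.hypot(*r),np.degrees(np.arctan2(r[1],r[0])))
a=np.arctan2(*(q-s[:2]).T[::-1]);m=np.degrees(np.angle(np.exp(15j*a).sum()))/15;print(m+24*5)
# sleeve in scene: opposite neighbours; knob check in both
kt=blob(T,242,194,5,120)[:2];ks=blob(S,259.8,179,4,120)[:2];print(tri([ray(T,*kt),ray(S,*ks)]))
f=manip.get_image("scene");print(manip.observe()["width"])
cv2.imwrite("pics/c3.png",cv2.resize(f["img"][210:300,310:410,::-1],None,fx=5,fy=5,interpolation=cv2.INTER_CUBIC))
```

```text
(np.float64(224.91044776119404), np.float64(211.1820895522388), 20) [0.5143 0.1077]
circle [0.5541 0.0537] 0.06717427032326768
0.06707343738394884 126.40244656858532
0.0679613597896833 128.46167715017535
128.78988981264737
(array([0.5585, 0.0549, 0.1266]), [np.float64(0.7808782845516749), np.float64(0.7808782845517368)])
0.011288233283992838
```

View pics/c3.png

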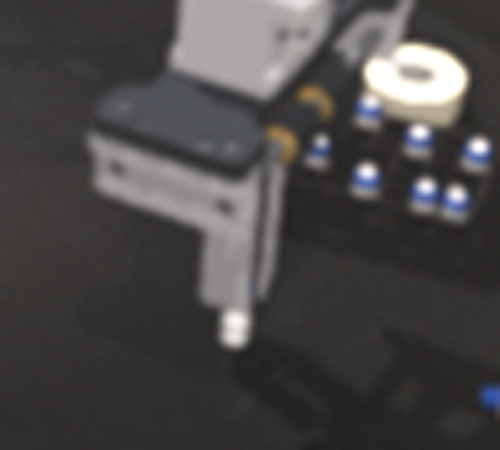

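The scene view shows the vial upright between the fingers (crop 235,325). Lifting it and carrying it to the sleeve.

Request:
carry_out(
  plan=[
    [0, 0, 0.2, 0],
    [0, 0.1, 0.4, -0.05],
    [0, 0.3, 0.5, -0.1],
    [0, 0.5, 0.5, -0.15],
    [0.03, 0.7, 0.5, -0.2],
  ],
)

```text
t: 7.48
eef_pos: [0.4976, -0.0556, 0.1718]
eef_rot: [2.787, 1.447, 0.002]
force: [1.2, -0.9, -0.5]
width: 0.011
gripper_force: 7.9
```

Request:
carry_out(
  plan=[
    [0.02, 0.15, 0, -0.05],
    [0.04, 0.3, 0, -0.09],
    [0.054, 0.5, 0, -0.09],
    [0.054, 0.54, 0, -0.09],
    [0.054, 0.54, 0, -0.09],
  ],
)

```text
t: 8.1
eef_pos: [0.5137, 0.1051, 0.1707]
eef_rot: [2.96, 1.052, -0.001]
force: [0.0, -0.5, 0.4]
width: 0.0113
gripper_force: 7.9
```

Run:
```python
from cell import manip
import cv2,numpy as np,pickle
o=manip.observe();print(o["eef_pos"],o["eef_rot"],o["force"],o["width"])
d={n:manip.get_image(n) for n in("top","scene")}
pickle.dump(d,open("im3.pkl","wb"))
def z(n,x,y):return cv2.resize(d[n]["img"][y:y+100,x:x+80,::-1],None,fx=5,fy=5,interpolation=cv2.INTER_CUBIC)
cv2.imwrite("pics/c4.png",np.hstack([z("top",190,150),z("scene",205,140)]))
```

```text
[0.51369086 0.10510364 0.17068513] [ 2.95973567e+00  1.05163385e+00 -1.47922735e-03] [ 0.01043372 -0.49037798  0.40894168] 0.011344259097625238
```

View pics/c4.png

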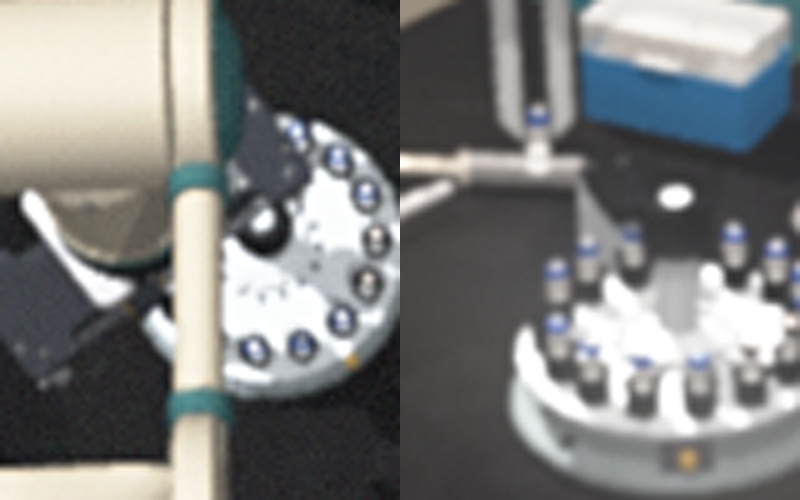

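Run:
```python
from h import *
import pickle
np.set_printoptions(precision=4,suppress=True)
d=pickle.load(open("im3.pkl","rb"));S=d["scene"]
I=S["img"].astype(int);g=I[:,:,2]-I[:,:,0];w=np.clip(g[155:175,225:240]-30,0,None);yy,xx=np.mgrid[155:175,225:240]
b=((w*xx).sum()/w.sum(),(w*yy).sum()/w.sum());print("blue",b)
z=.1707
for dz in(.001,.0015,.003,.005):print(dz,plane(S,*b,z+dz))
print(cv2.cvtColor(S["img"],cv2.COLOR_RGB2GRAY)[156:177,226:239])
# reference: same blue ring on bench vial, im0
S0=pickle.load(open("im0.pkl","rb"))["scene"];I=S0["img"].astype(int);g=I[:,:,2]-I[:,:,0];w=np.clip(g[262:281,350:366]-30,0,None);yy,xx=np.mgrid[262:281,350:366]
b=((w*xx).sum()/w.sum(),(w*yy).sum()/w.sum());print(b)
for h in (.020,.022,.024,.026):print(h,plane(S0,*b,h))
```

```text
blue (np.float64(232.01290322580644), np.float64(163.47096774193548))
0.001 [0.5189 0.1088 0.1717]
0.0015 [0.5181 0.1081 0.1722]
0.003 [0.5158 0.1061 0.1737]
0.005 [0.5127 0.1035 0.1757]
[[187 183 160 105  63  54  54  70 122 171 187 185 165]
 [188 185 162 108  64  53  54  67 116 166 186 185 165]
 [189 184 164 114  68  51  53  64 107 158 182 184 165]
 [190 184 165 117  69  56  61  68 103 153 182 186 170]
 [189 185 164 116  74  81  99 100 110 152 181 186 173]
 [185 185 164 120  92 123 157 149 124 149 179 186 175]
 [183 186 167 126 104 141 174 165 127 144 176 186 175]
 [180 185 171 132  97 108 129 123 112 141 177 186 172]
 [166 182 173 139 104 104 110 108 115 144 175 178 154]
 [136 165 169 147 130 142 149 144 140 147 165 155 120]
 [ 97 132 156 151 144 164 177 168 150 138 138 119  84]
 [ 67  90 117 130 141 169 184 176 147 114  99  82  61]
 [ 55  61  75 101 144 189 208 199 158  98  67  58  53]
 [ 66  65  69  99 166 223 239 232 183 104  56  53  53]
 [114 115 113 130 185 233 242 237 193 121  79  77  80]
 [179 182 179 182 207 232 236 231 204 165 146 148 150]
 [205 210 211 212 228 239 240 238 226 205 196 196 199]
 [184 189 190 197 221 240 244 241 225 199 188 190 191]
 [148 148 150 159 179 204 216 210 186 163 155 157 158]
 [123 122 124 129 135 146 155 150 139 133 131 132 133]
 [ 99  96  99 102 103 104 105 105 104 106 108 111 112]]
(np.float64(356.73926380368096), np.float64(268.3312883435583))
0.02 [ 0.4939 -0.2619  0.02  ]
0.022 [ 0.4916 -0.2629  0.022 ]
0.024 [ 0.4892 -0.2639  0.024 ]
0.026 [ 0.4868 -0.2649  0.026 ]
```

Request:
carry_out(
  plan=[
    [0, 0, -0.15, 0],
    [0, 0, -0.27, 0],
    [0, 0, -0.27, 0],
    [0, 0, -0.27, 0],
  ],
)

```text
t: 8.7
eef_pos: [0.5152, 0.1039, 0.0911]
eef_rot: [2.961, 1.046, 0.003]
force: [-0.3, 0.5, 0.3]
width: 0.0116
gripper_force: 7.9
```

Request:
carry_out(
  plan=[
    [0, 0, -0.01, 0],
    [0, 0, -0.02, 0],
    [0, 0, -0.03, 0],
    [0, 0, -0.035, 0],
    [0, 0, -0.035, 0],
  ],
)

```text
t: 9.32
eef_pos: [0.5148, 0.1052, 0.0801]
eef_rot: [2.961, 1.049, 0.003]
force: [-0.0, -0.1, 3.8]
width: 0.0108
gripper_force: 8.0
```

Run:
```python
from cell import manip
from h import *
import pickle
np.set_printoptions(precision=4,suppress=True)
P=[];F=[]
for i in range(4):
    f=manip.get_image("scene");o=manip.observe();P.append(o["eef_pos"]);F.append(o["force"])
print(np.array(P),np.array(F),o["moment"])
pickle.dump(f,open("im4.pkl","wb"))
cv2.imwrite("pics/c5.png",cv2.resize(f["img"][150:230,205:285,::-1],None,fx=7,fy=7,interpolation=cv2.INTER_CUBIC))
```

```text
[[0.5147 0.1051 0.0801]
 [0.5147 0.1051 0.08  ]
 [0.5147 0.1051 0.08  ]
 [0.5147 0.1051 0.08  ]] [[-0.1971  0.5656  4.6341]
 [ 0.2754  0.9062  5.8889]
 [ 0.7231  1.3689  5.9436]
 [ 0.342   1.3579  5.5285]] [ 0.0562  0.0694 -0.0183]
```

View pics/c5.png

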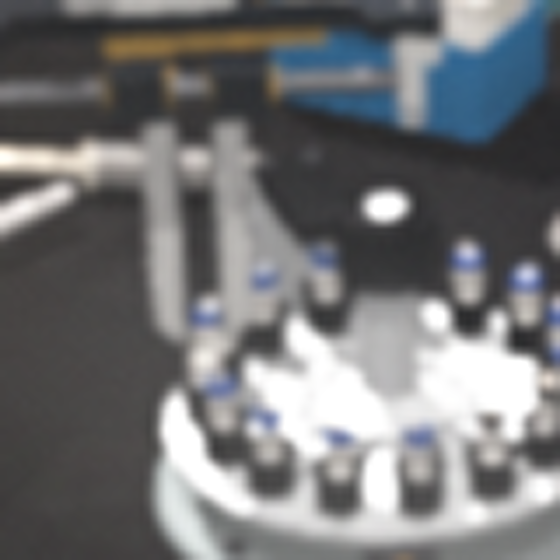

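The vial rests on the sleeve rim with about 5 N and the arm sits about 2 mm short in y. I'll shift it outward and try again.

Request:
carry_out(
  plan=[
    [0, 0, 0.008, 0],
    [-0.002, 0.007, 0.008, 0],
    [-0.002, 0.007, 0.0, 0],
    [-0.002, 0.007, -0.01, 0],
    [-0.002, 0.007, -0.015, 0],
  ],
)

```text
t: 10.15
eef_pos: [0.5162, 0.1077, 0.0766]
eef_rot: [2.961, 1.048, 0.01]
force: [2.0, 1.8, 9.3]
width: 0.0113
gripper_force: 8.3
```

Request:
carry_out(
  plan=[
    [0, 0, 0.015, 0],
    [0.005, 0.004, 0.012, 0],
    [0.005, 0.004, 0.005, 0],
    [0.005, 0.004, 0, 0],
    [0.005, 0.004, 0, 0],
  ],
)

```text
t: 10.78
eef_pos: [0.5165, 0.1088, 0.0759]
eef_rot: [2.961, 1.048, 0.006]
force: [0.8, 2.4, 7.9]
width: 0.0116
gripper_force: 8.2
```

Request:
carry_out(
  plan=[
    [0.002, 0.004, 0.008, 0],
    [0.002, 0.004, 0.008, 0],
    [0.002, 0.004, 0, 0],
    [0.002, 0.004, -0.005, 0],
    [0.002, 0.004, -0.01, 0],
  ],
)

```text
t: 11.4
eef_pos: [0.5176, 0.1099, 0.0731]
eef_rot: [2.961, 1.048, 0.007]
force: [0.7, 1.7, 4.0]
width: 0.0113
gripper_force: 8.0
```

Request:
carry_out(
  plan=[
    [0.002, 0.003, 0, 0],
    [0.002, 0.003, -0.01, 0],
    [0.002, 0.003, -0.02, 0],
    [0.002, 0.003, -0.025, 0],
    [0.002, 0.003, -0.025, 0],
  ],
)

```text
t: 12.02
eef_pos: [0.5166, 0.1099, 0.0642]
eef_rot: [2.96, 1.049, 0.001]
force: [4.9, -1.0, 0.7]
width: 0.0109
gripper_force: 8.0
```

Request:
carry_out(
  plan=[
    [0, 0, 0, 0],
    [0, 0, 0, 0],
    [0, 0, 0, 0],
  ],
  claw=-0.5,
)

```text
t: 12.4
eef_pos: [0.5147, 0.1103, 0.0639]
eef_rot: [-2.961, -1.049, 0.004]
force: [-0.8, 0.6, -1.1]
width: 0.0234
gripper_force: 0.0
```

Request:
carry_out(
  plan=[
    [0, 0, 0.1, 0],
    [0, 0, 0.25, 0],
    [0, 0, 0.4, 0],
    [-0.1, -0.2, 0.4, 0],
    [-0.2, -0.4, 0.4, 0],
  ],
)

```text
t: 13.02
eef_pos: [0.4595, -0.0022, 0.1849]
eef_rot: [2.959, 1.053, 0.001]
force: [0.5, -1.9, -0.4]
width: 0.0235
gripper_force: 0.0
```

Request:
carry_out(
  plan=[
    [0, -0.2, 0, 0],
    [0, -0.4, 0, 0],
    [0, -0.5, 0, 0],
  ],
)

```text
t: 13.4
eef_pos: [0.4594, -0.154, 0.1844]
eef_rot: [2.963, 1.045, -0.001]
force: [0.7, -0.1, 0.5]
width: 0.0232
gripper_force: 0.0
```

Run:
```python
from cell import manip
import cv2,numpy as np,pickle
o=manip.observe();print(o["eef_pos"],o["eef_rot"],o["width"])
d={n:manip.get_image(n) for n in("top","scene")}
pickle.dump(d,open("im5.pkl","wb"))
def z(n,x,y):return cv2.resize(d[n]["img"][y:y+75,x:x+80,::-1],None,fx=5,fy=5,interpolation=cv2.INTER_CUBIC)
cv2.imwrite("pics/c6.png",np.hstack([z("top",203,160),z("scene",221,165)]))
```

```text
[ 0.4594474  -0.15400264  0.18437903] [ 2.96265206e+00  1.04510826e+00 -1.06258786e-03] 0.02316622658724125
```

View pics/c6.png

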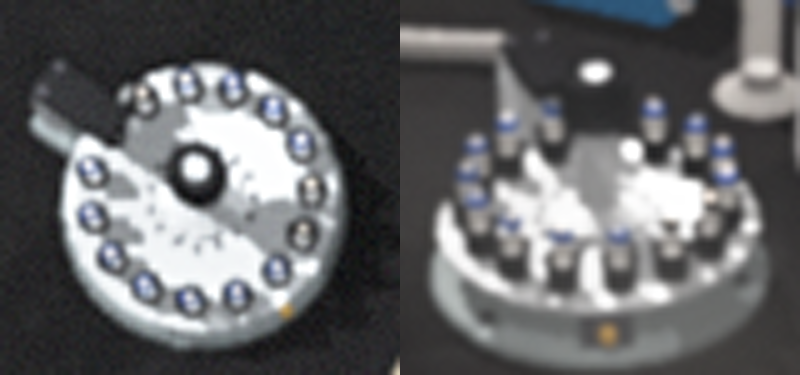

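The vial now stands in the sleeve (top crop 112,257; scene crop 470,180), level with its neighbours. To check the height I'll compare it with the fixed vial that was in that spot in the first pictures.

Run:
```python
import numpy as np,pickle
a,b=pickle.load(open("im0.pkl","rb")),pickle.load(open("im5.pkl","rb"))
for n,x,y in(("top",220,206),("scene",230,195)):
    for d in(a,b):
        I=d[n]["img"].astype(int);p=np.clip(I[y-0:y+11,x:x+11,2]-I[y:y+11,x:x+11,0]-25,0,None) if n=="top" else np.clip(I[y:y+11,x:x+10,2]-I[y:y+11,x:x+10,0]-25,0,None)
        yy,xx=np.mgrid[:p.shape[0],:p.shape[1]];print(n,(p*xx).sum()/p.sum()+x,(p*yy).sum()/p.sum()+y,p.sum())
from scipy.ndimage import center_of_mass
```

```text
top 224.69590643274853 210.94152046783626 171
top 226.14285714285714 212.03571428571428 84
scene 234.81767955801104 201.6353591160221 362
scene 235.20238095238096 202.07142857142858 168
```

Request:
carry_out(
  plan=[
    [0.1, 0.15, 0, 0.05],
    [0.2, 0.3, 0, 0.1],
    [0.3, 0.45, 0, 0.16],
    [0.335, 0.6, 0, 0.22],
    [0.335, 0.707, 0, 0.28],
  ],
  claw=0.3,
)

```text
t: 14.12
eef_pos: [0.5603, 0.0642, 0.184]
eef_rot: [-2.225, -2.215, 0.0]
force: [-0.4, -0.5, 0.3]
width: 0.0612
gripper_force: 0.0
```

Request:
carry_out(
  plan=[
    [0, 0, 0, 0],
    [0, 0, -0.12, 0],
    [0, 0, -0.24, 0],
    [0, 0, -0.24, 0],
    [0, 0, -0.24, 0],
  ],
)

```text
t: 14.75
eef_pos: [0.5614, 0.0602, 0.1136]
eef_rot: [2.237, 2.204, 0.002]
force: [0.4, 1.1, -0.1]
width: 0.0609
gripper_force: 0.0
```

Request:
carry_out(
  plan=[
    [0, 0, 0, 0],
    [0, 0, 0, 0],
    [0, 0, 0, 0],
    [0, 0, 0, 0],
    [0, 0, 0, 0],
  ],
  claw=-1,
  grip_force=15,
)

```text
t: 15.38
eef_pos: [0.5582, 0.0605, 0.113]
eef_rot: [-2.234, -2.204, 0.005]
force: [-5.5, 0.2, 5.4]
width: 0.0339
gripper_force: 15.0
```

The grip is about 6 mm off the axis in y, so I'll open, recentre and grip again.

Request:
carry_out(
  plan=[
    [0, 0, 0, 0],
    [0, 0, 0, 0],
    [-0.012, -0.02, 0, 0],
    [-0.012, -0.02, 0, 0],
    [-0.012, -0.02, 0, 0],
  ],
  claw=0.3,
)

```text
t: 16.0
eef_pos: [0.5572, 0.0544, 0.1124]
eef_rot: [2.236, 2.206, 0.0]
force: [-0.0, 0.4, 0.1]
width: 0.0612
gripper_force: 0.0
```

Request:
carry_out(
  plan=[
    [0, 0, 0, 0],
    [0, 0, 0, 0],
    [0, 0, 0, 0],
    [0, 0, 0, 0],
    [0, 0, 0, 0],
  ],
  claw=-1,
  grip_force=15,
)

```text
t: 16.62
eef_pos: [0.558, 0.0546, 0.1125]
eef_rot: [2.235, 2.206, 0.002]
force: [3.8, -1.0, -3.2]
width: 0.0344
gripper_force: 15.0
```

Request:
carry_out(
  plan=[
    [0, 0, 0, 0],
    [0, 0, 0, -0.05],
    [0, 0, 0, -0.1],
    [0, 0, 0, -0.15],
    [0, 0, 0, -0.2],
  ],
  grip_force=45,
)

```text
t: 17.25
eef_pos: [0.5585, 0.0544, 0.1125]
eef_rot: [2.81, 1.401, 0.004]
force: [4.7, -0.1, -4.1]
width: 0.0338
gripper_force: 45.0
```

Request:
carry_out(
  plan=[
    [0, 0, 0, -0.05],
    [0, 0, 0, -0.1],
    [0, 0, 0, -0.15],
    [0, 0, 0, -0.19],
    [0, 0, 0, -0.2],
  ],
)

```text
t: 17.88
eef_pos: [0.5588, 0.054, 0.1125]
eef_rot: [3.105, 0.468, 0.005]
force: [4.6, -1.5, -4.3]
width: 0.0339
gripper_force: 45.0
```

Request:
carry_out(
  plan=[
    [0, 0, 0, 0],
    [0, 0, 0, 0],
    [0, 0, 0, 0],
  ],
)

```text
t: 18.25
eef_pos: [0.5588, 0.054, 0.1125]
eef_rot: [3.105, 0.471, 0.005]
force: [5.2, -1.5, -4.3]
width: 0.0331
gripper_force: 45.0
```

Run:
```python
from cell import manip
import cv2,numpy as np,pickle
d={n:manip.get_image(n) for n in("top","scene")}
o=manip.observe();print(o["eef_pos"],o["eef_rot"],o["width"],o["force"],o["moment"],o["gripper_force"])
pickle.dump(d,open("im6.pkl","wb"))
def z(n,x,y):return cv2.resize(d[n]["img"][y:y+75,x:x+80,::-1],None,fx=5,fy=5,interpolation=cv2.INTER_CUBIC)
cv2.imwrite("pics/c7.png",np.hstack([z("top",203,160),z("scene",221,165)]))
# compare with rest-position pictures: front vials in scene (blue/white caps row, rims)
a=pickle.load(open("im5.pkl","rb"))["scene"]["img"];b=d["scene"]["img"]
for x,y in((232,192),(237,198),(248,204),(259,204),(270,202),(278,197)):
    r=[]
    A=cv2.cvtColor(a,7)[y:y+20,x-6:x+20];t=cv2.cvtColor(b,7)[y+2:y+18,x:x+14]
    R=cv2.matchTemplate(A,t,cv2.TM_CCOEFF_NORMED);_,m,_,l=cv2.minMaxLoc(R);print(x,y,m,l[0]-6,l[1]-2)
```

```text
[0.55880906 0.05397466 0.11252816] [3.10469339 0.47054812 0.00473116] 0.03338205004477993 [ 5.04581229 -1.52824741 -4.35523121] [-0.10001683 -0.80088772 -0.02015453] 44.99998674262315
232 192 0.953894317150116 0 0
237 198 0.9578417539596558 0 0
248 204 0.9610279202461243 0 0
259 204 0.932064414024353 0 0
270 202 0.9668968319892883 0 0
278 197 0.9651100039482117 0 0
```

View pics/c7.png

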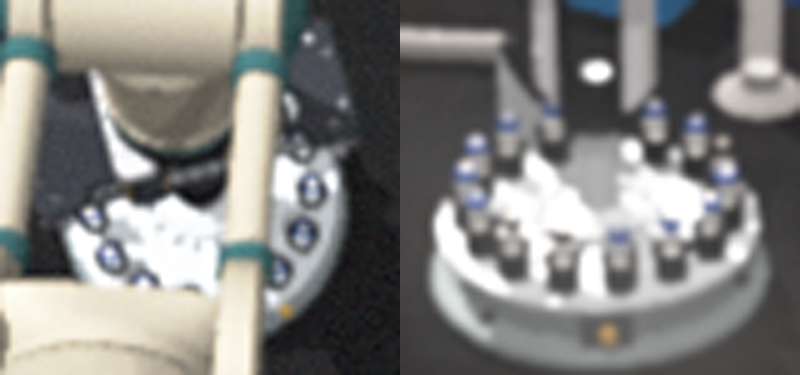

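The pair of plain-ringed vials moved from scene crop (670,230)/(712,195) to (512,245)/(562,260), which is exactly three positions. The vials match a rest position and the knob is held at 45 N. Handing in.

```bash
python3 -c "
from cell import manip
print(manip.finish_job())"
```

```text
the job is handed in; nothing more can be done
None
```

I turned the carousel back to its end stop, stood the vial in the empty sleeve and released it, then turned the knob three clicks clockwise and handed in while gripping it at 45 N; the hand-in gave no verdict, and I judged the vial fully home from the pictures without pressing it down.

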